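# Fit the shaker's hold-down nut

## Robot

A 6-joint arm with a two-finger parallel gripper is mounted at the origin on a cart in front of the work surface, level with it; the furniture and walls round the work are solid. World frame = base frame: x ahead of the robot, y to its left, z up, the work surface at z = 0. Lengths are in m, angles in degrees, forces in N, time in s.
With the tool pointing down it reaches from about 0.325 to 0.85 m from the base axis. Payload 15.5 kg.
Tool frame: the origin (TCP) lies midway between the tips of the shut fingers; the grasp point (between the pads) lies 19 mm behind it; z points along the fingers, y is the line along which they close (so a half turn about z gives the same grasp; the last joint's range is limited). The gripper opens to 91 mm and grips with 3 to 60 N. Pads are 32 mm wide; open, the fingers measure 118 mm over their backs; the gripper's body (76 mm by 178 mm) begins 60 mm behind the grasp point.
Start: joints at [-72.909, 28.281, 77.091, -0, 74.628, -5.472], TCP at [0.24, -0.577, 0.179] pointing down, gripper open.
Joint ranges: [-166.48, 166.48], [-47.26, 123.95], [12.59, 153.08], [-70.14, 250.14], [6.76, 159.57], [-176.63, 176.63]. Speed limits (degrees/s): [108.29, 108.29, 147.25, 172.46, 172.46, 172.46].

## Interface

Orientations are given as a 3x3 rotation matrix whose columns are the frame's x, y, z axes.
In Python, from bench import ctrl gives the robot as it stands. The module is installed in compiled form; this text tells all that it offers. Calls block until the motion is done:
- ctrl.goto(position, orientation): joint-space move of the TCP to a pose.
- ctrl.move_l(position, vel=0.15, ori=None, contact_N=None): straight line of the TCP; ori=None keeps the orientation; vel is the mean speed in m/s. With contact_N (N) it stops when the force on the tool has changed by that much, and returns True; else False.
- ctrl.movej(angles): joint-space move.
- ctrl.command_gripper(opening): opening from 0.0 (shut) to 1.0 (fully open); the grip force is fixed at half the most; returns when the fingers have stopped.
- ctrl.sleep(seconds).
- ctrl.ik(position, orientation): joint angles nearest the present ones, or None.
- ctrl.read_camera(name): name is "scene" or "top" or "wrist"; returns the picture (420x560x3 uint8, blue, green, red); there is no depth.
- ctrl.camera_params(name): a dict with "fx", "fy", "cx", "cy" (pixels), "pose" (4x4, takes a point from camera to world coordinates); the wrist camera has in their place "T_tool_cam" (4x4, takes a point from camera to tool coordinates, whose origin is the TCP and whose axes are the flange's). Camera axes: x right, y up, looking along -z (the intrinsics and any distortion apply to the point x, -y, -z); pixel columns grow to the right and rows downward; lengths in m; the calibration is good to about 2 mm. A picture is of the moment at which its call begins: read the wrist's pose just before it. camera_params takes no time and is no camera call.
A pose or a line that the arm cannot do raises ctrl.MotionError and nothing moves.
- ctrl.sign_off(): hands the job in; it is judged then, once.
Readings, each from a call of its own:
- ctrl.current_t(): time.
- ctrl.current_q(): joint angles.
- ctrl.current_dq(): joint speeds.
- ctrl.current_effort(): joint torques, N m.
- ctrl.current_tool_pos(): TCP position.
- ctrl.current_eef_rot(): TCP orientation.
- ctrl.current_contact_force(): force on the tool from outside, world axes, zero at the start.
- ctrl.current_wrist_torque(): the same for the moment, N m.
- ctrl.current_grip_width(): opening from 0.0 (shut) to 1.0 (fully open).
- ctrl.current_grasp_force(): force on a finger pad.
Only numpy, scipy, OpenCV 4.12 (cv2) and the standard library are available. Lean on these libraries where they do the work, as an engineer would, in place of code of your own. Each camera call takes 0.05 s, during which the arm holds its last target. There are 200 camera calls.

## Task

The small white shaker's hold-down nut is missing from its stud: find the one of the three steel nuts that goes down over the stud and its cross pin and locks under the pin. Put it on fully down and flat on its seat, and give it a quarter turn, either way, so that the pin stands square across its slot; let go of it, and leave the other two nuts on the bench.

Things in the scene. Friction and masses are not known exactly. Their poses are not given: they have to be found in the camera images.
- stud_seat (a point): Centre of the round steel seat (66 mm wide) on the fixed shaker, a low white box 170x130 mm; the seat is 46 mm above the bench, 6 mm above the box's top plate. Here stands a fixed upright stud: 15 mm thick, 45 mm high, tip tapered from 34 mm up. A cross pin, 6 mm thick, 35 mm tip to tip, runs through it along this point's x axis, 25 to 31 mm above the seat. z up.
- nut_slotted_center (a point): Dark steel hex nut, 60 mm across flats, 26 mm high, 0.1-0.2 kg; point at its centre, x square to a pair of flats, z up. Bore 44 mm wide, but two jaws inside at +y and -y (24 mm apart, 22 mm wide) leave a slot along x. Jaw tops 22 mm above underside, sloping to 14 mm at their sides. The pin passes when within 30 deg of the nut's x axis; a quarter turn brings the jaws under it, 3 mm play.
- nut_narrow_center (a point): Dark steel hex nut, 60 mm across flats, 26 mm high, 0.1-0.2 kg; point at its centre, x square to a pair of flats, z up. Plain round hole, 24 mm wide: the cross pin does not pass through it.
- nut_wide_center (a point): Dark steel hex nut, 60 mm across flats, 26 mm high, 0.1-0.2 kg; point at its centre, x square to a pair of flats, z up. Plain round hole, 44 mm wide: it passes the cross pin at any angle and nothing catches.
There are look-alikes about, which are no part of the job. Leave any purple or red look-alike of the part that bears nut_slotted_center alone.

How it is judged:
By the outcome, as a careful person would: the job done as asked, in the order asked, and still so for the second after the job is handed in, with the robot touching nothing.
It also fails if it takes over 45 s, if anything falls off the work surface, if the arm or the gripper's body presses on something with over 40 N, if the wrist force passes 120 N, or if a joint passes its speed limit or range.

## Working session

There is one attempt and no reset: what is moved stays moved. The work goes in short steps, each a Python script; the robot and the scene stay as the last script left them, time stands still between calls to the robot, and variables do not carry over. Pictures are saved under pics/ and viewed, at most 10 in all, crops included, and the job is handed in when it is done.

```bash
mkdir -p pics
python3 - <<'E'
from bench import ctrl
import cv2,numpy as np
for n in("scene","top"):
    cv2.imwrite(f"pics/{n}0.png",cv2.resize(ctrl.read_camera(n),None,fx=1.42,fy=1.42,interpolation=cv2.INTER_CUBIC)); p=ctrl.camera_params(n);print(n,p)
print(ctrl.camera_params("wrist"),ctrl.current_t(),ctrl.current_eef_rot())
E
```

```text
scene {'fx': 462.93689786083326, 'fy': 462.93689786083326, 'cx': 278.2618317503747, 'cy': 219.3673535989974, 'pose': array([[-0.89116364,  0.29328535, -0.34613735,  0.20526346],
       [-0.4534932 , -0.55384972,  0.6982796 ,  0.65140712],
       [ 0.0130871 ,  0.77925233,  0.62657365,  0.6083681 ],
       [ 0.        ,  0.        ,  0.        ,  1.        ]])}
top {'fx': 393.26396602943987, 'fy': 393.26396602943987, 'cx': 280.0671599986594, 'cy': 209.4550519060101, 'pose': array([[-0.00329819,  0.9857593 , -0.16813007,  0.36749593],
       [-0.99946601, -0.00871529, -0.03149197,  0.0235354 ],
       [-0.03250881,  0.16793643,  0.98526166,  0.95046955],
       [ 0.        ,  0.        ,  0.        ,  1.        ]])}
{'fx': 295.6664818626725, 'fy': 295.6664818626725, 'cx': 280.0411149062117, 'cy': 204.26486716647938, 'T_tool_cam': array([[ 5.44195001e-04,  9.70144736e-01,  2.42526073e-01,
         6.92100212e-02],
       [ 9.99999811e-01, -5.97211937e-04,  1.45085921e-04,
         9.51767377e-04],
       [ 2.85593808e-04,  2.42525948e-01, -9.70144877e-01,
        -2.06088195e-01],
       [ 0.00000000e+00,  0.00000000e+00,  0.00000000e+00,
         1.00000000e+00]])} 0.1 [[ 9.23455031e-01  3.83706531e-01 -3.22401450e-04]
 [ 3.83706657e-01 -9.23454490e-01  1.00318669e-03]
 [ 8.72062173e-05 -1.05010538e-03 -9.99999445e-01]]
```

View pics/top0.png

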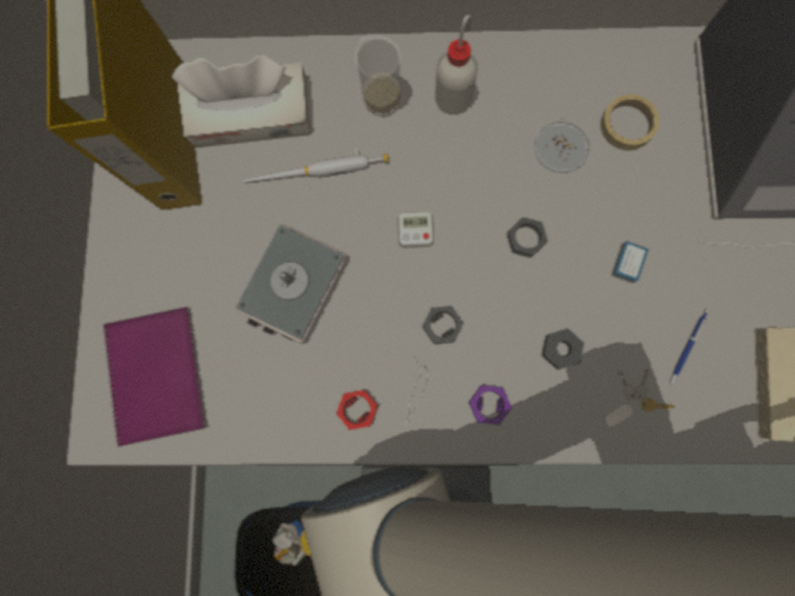

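View pics/scene0.png

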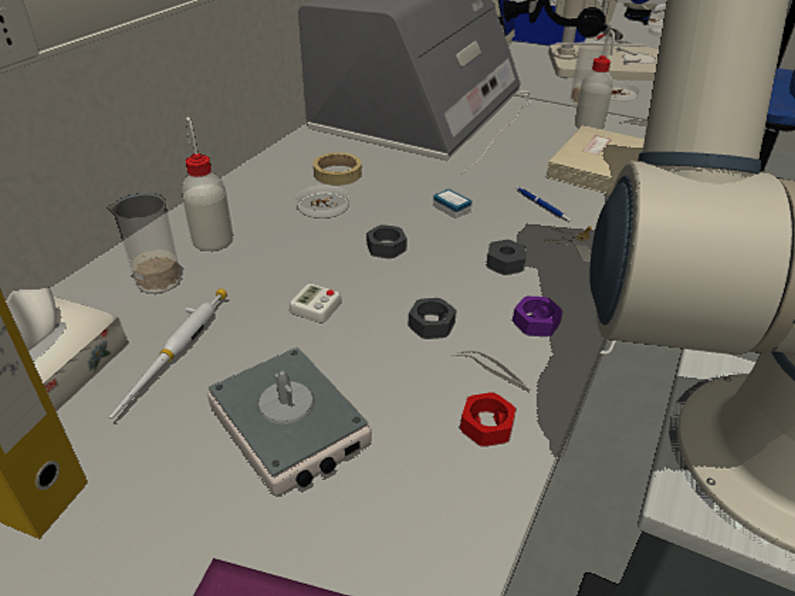

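Steel nuts in the top picture: (527,237) has a wide plain hole, (563,348) a small hole, and (442,325) a slot-like opening with jaws, so (442,325) is the candidate. The red nut (357,409) and purple nut (490,404) are look-alikes. The shaker seat is at (290,280). I'll confirm the candidate with the wrist camera.

```bash
cat > h.py <<'E'
from bench import ctrl
import cv2,numpy as np
def pose(n):
    p=ctrl.camera_params(n)
    if n!="wrist": return p,p["pose"]
    T=np.eye(4);T[:3,:3]=ctrl.current_eef_rot();T[:3,3]=ctrl.current_tool_pos()
    return p,T@p["T_tool_cam"]
def ray(p,P,uv,z):
    d=P[:3,:3]@np.array([(uv[0]-p["cx"])/p["fx"],-(uv[1]-p["cy"])/p["fy"],-1]);o=P[:3,3]
    return o+d*(z-o[2])/d[2]
def proj(p,P,X):
    c=P[:3,:3].T@(np.array(X)-P[:3,3]);return np.array([p["cx"]-p["fx"]*c[0]/c[2],p["cy"]+p["fy"]*c[1]/c[2]])
def down(yaw): # tool x axis at yaw, z down
    a=np.radians(yaw);c,s=np.cos(a),np.sin(a);return np.array([[c,s,0],[s,-c,0],[0,0,-1.]])
E
python3 - <<'E'
from h import *
p,P=pose("top")
N=ray(p,P,(442/1.42,325/1.42),.026);S=ray(p,P,(290/1.42,280/1.42),.046)
for uv in((442,325),(527,237),(563,348),(357,409),(490,404)):print(ray(p,P,np.array(uv)/1.42,.026))
print("S",S)
def look(n,X,h,yaw):
    R=down(yaw);ctrl.goto(np.array([X[0],X[1],h])-R@[0.0177,0,0],R)
    p,P=pose("wrist");im=ctrl.read_camera("wrist");cv2.imwrite(f"pics/{n}.png",im);np.savez(n+".npz",P=P,uv=proj(p,P,X))
    u,v=proj(p,P,X).astype(int);print(n,u,v,P.tolist())
    x0,y0=max(u-100,0),max(v-75,0);print("crop",x0,y0)
    cv2.imwrite(f"pics/{n}c.png",cv2.resize(im[y0:y0+150,x0:x0+200],None,fx=4,fy=4,interpolation=cv2.INTER_CUBIC))
look("nut",N,.15,0);look("stud",S,.19,0)
print(ctrl.current_t(),ctrl.current_q())
E
```

```text
[ 0.47811546 -0.02042903  0.026     ]
[ 0.62742773 -0.16700452  0.026     ]
[ 0.43877409 -0.21769662  0.026     ]
[0.34150052 0.1200058  0.026     ]
[ 0.34892748 -0.09583132  0.026     ]
S [0.55282676 0.23156924 0.046     ]
nut 279 178 [[7.555466850485599e-05, 0.9701790566967607, 0.24238934019150915, 0.5301203494286868], [-0.9999999921177125, 9.760834422611421e-05, -7.89758468860044e-05, -0.021381762033743118], [-0.00010027993478786819, -0.24238933231393284, 0.9701790564242971, 0.35614235175647263], [0.0, 0.0, 0.0, 1.0]]
crop 179 103
stud 278 174 [[-6.753843614514396e-05, 0.9699564909303772, 0.24327844364141013, 0.6045645863821423], [-0.9999999164938624, -0.0001635631761534462, 0.0003745121537207961, 0.22999227604855355], [0.00040305188936546883, -0.2432783980322022, 0.9699564209798593, 0.3957259163334924], [0.0, 0.0, 0.0, 1.0]]
crop 178 99
3.3833 [ 1.74068720e+01  2.42610625e+01  8.24238563e+01 -1.97822987e-02
  7.33612652e+01  1.07485809e+02]
```

View pics/nutc.png

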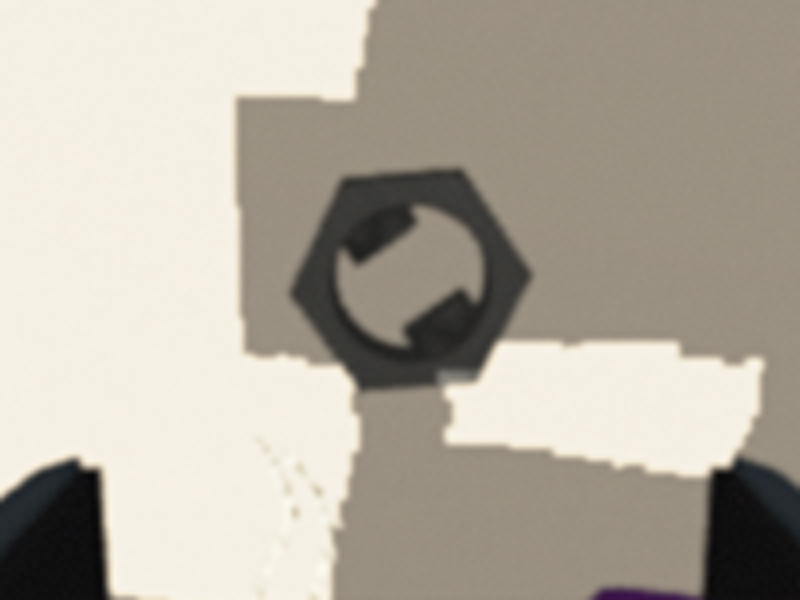

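View pics/studc.png

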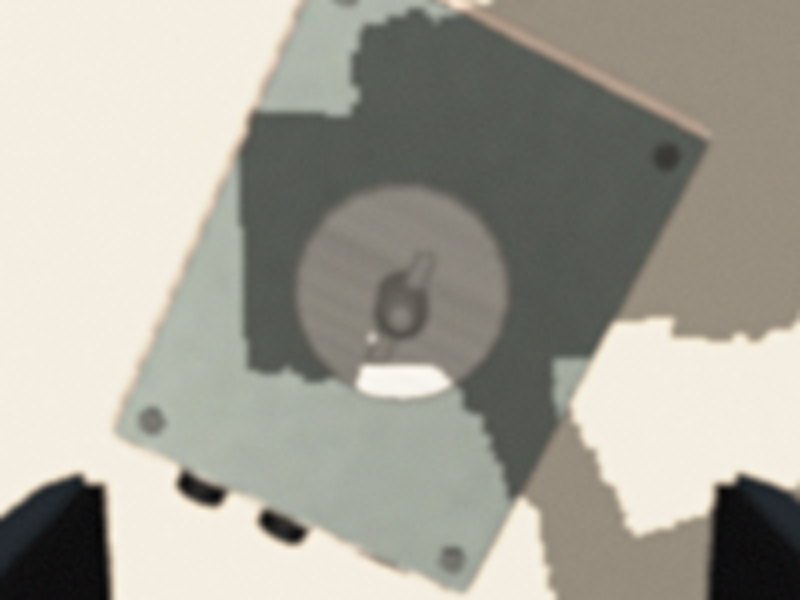

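The nut crop confirms the slotted nut: two jaws, bore centre at crop (410,281), jaw edges running (357,262)-(415,222), so its slot yaw is about -55°. The stud crop shows the seat centred at (402,292) and the pin running from (425,255) to (372,350). Next I'll compute the poses, grasp, and lift.

```bash
cat >> h.py <<'E'
def pix(n,c,uv,z):
    return ray(ctrl.camera_params("wrist"),np.load(n+".npz")["P"],np.array(c)+np.array(uv)/4.,z)
def yaw(a,b): d=b-a; return np.degrees(np.arctan2(d[1],d[0]))
nN=lambda uv,z:pix("nut",(179,103),uv,z)
nS=lambda uv,z:pix("stud",(178,99),uv,z)
N=nN((410,281),.026);S=nS((402,292),.046)
ny=[yaw(nN(a,.022),nN(b,.022)) for a,b in(((357,262),(415,222)),((405,330),(462,290)))]
ny.append(yaw(nN((343,180),.026),nN((462,168),.026))+30) 
py=yaw(nS((372,350),.074),nS((425,255),.074))
by=[yaw(nS((118,432),.04),nS((305,0),.04)),yaw(nS((467,590),.04),nS((710,138),.04))]
E
python3 - <<'E'
from h import *
print(N,S,ny,py,by,nS((398.5,302.5),.074))
nyaw=np.mean(ny); g=nyaw+30  # tool y = yaw-90 is square to a flat pair
print("grasp yaw",g)
R=down(g)
ctrl.goto([*N[:2],.10],R);ctrl.move_l([*N[:2],.005],vel=.1)
ctrl.command_gripper(0.5)
print(ctrl.current_grip_width()*91,ctrl.current_grasp_force(),ctrl.current_t())
E
```

```text
[ 0.48349117 -0.02298837  0.026     ] [0.556333   0.23168386 0.046     ] [np.float64(-55.56742207473293), np.float64(-54.53949871985806), np.float64(-54.33588797674449)] -29.110488328244283 [np.float64(-25.577514563300245), np.float64(-26.142145152153553)] [0.557312   0.23250981 0.074     ]
grasp yaw -24.814269590445157
45.42765781025967 0.0 6.375
```

The gripper closed to 45 mm with no force, so something is off. I'll take a look.

Run:
```python
from h import *
ims=[ctrl.read_camera(n) for n in("wrist","scene")]
print(ctrl.current_tool_pos(),ctrl.current_grip_width(),ctrl.current_contact_force())
s=ims[1][150:300,230:430]
cv2.imwrite("pics/g1.png",np.hstack([cv2.resize(ims[0],(400,300)),cv2.resize(s,(400,300))]))
```

```text
[ 0.48350233 -0.02298124  0.0049982 ] 0.5021146188106107 [-0.02982221  0.05994871  0.39929183]
```

View pics/g1.png

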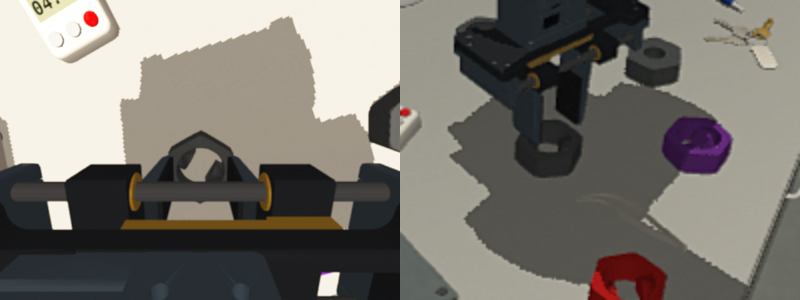

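Run:
```python
from h import *
a=ctrl.read_camera("wrist")[150:300,180:380];b=ctrl.read_camera("scene")[165:265,280:380]
print(proj(*pose("wrist"),ctrl.current_tool_pos()))
g=lambda x:np.clip(x.astype(float)*2.2,0,255).astype(np.uint8)
cv2.imwrite("pics/g2.png",np.hstack([cv2.resize(g(a),(480,360),interpolation=2),cv2.resize(g(b),(320,360),interpolation=2)]))
```

```text
[280.39886295 228.01126297]
```

View pics/g2.png

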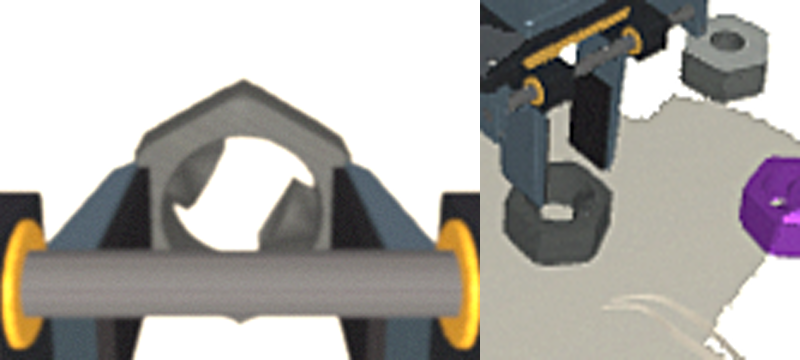

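The wrist view shows the nut centred under the fingers with its flats parallel to the pads. In the scene view the fingertips overlap the nut's rim, at scene pixels of about (300,222) and (320,212). I'll check what height those tips are at.

Run:
```python
from h import *
p,P=pose("scene");R=ctrl.current_eef_rot();t=ctrl.current_tool_pos()
for s in(1,-1):
  for w in (.0227,.030):
    for z in(0,.02,.03,.04): print(s,w,z,proj(p,P,t+R@[0,s*w,-z]).round())
print("nut centre top",proj(p,P,[N[0],N[1],.026]), "scene-est of nut", ray(p,P,(280+80/3.2,165+200/3.6),.026))
print(ctrl.current_q(),ctrl.current_grip_width(),ctrl.current_t())
```

```text
1 0.0227 0 [311. 222.]
1 0.0227 0.02 [312. 215.]
1 0.0227 0.03 [312. 211.]
1 0.0227 0.04 [312. 207.]
1 0.03 0 [314. 221.]
1 0.03 0.02 [314. 214.]
1 0.03 0.03 [315. 210.]
1 0.03 0.04 [315. 206.]
-1 0.0227 0 [294. 231.]
-1 0.0227 0.02 [295. 223.]
-1 0.0227 0.03 [295. 220.]
-1 0.0227 0.04 [295. 216.]
-1 0.03 0 [291. 233.]
-1 0.03 0.02 [292. 225.]
-1 0.03 0.03 [292. 221.]
-1 0.03 0.04 [292. 217.]
nut centre top [303.22638377 218.7206326 ] scene-est of nut [ 0.47789918 -0.0192997   0.026     ]
[-9.79576765e+00  3.23155289e+01  1.06979099e+02 -4.00081310e-04
  4.07043302e+01  1.05019080e+02] 0.5020498264077701 6.575
```

The tips seem to sit about 20 mm above the nominal TCP when part open, so they closed above the nut. I'll reopen to just over the nut's width and probe down gently.

Run:
```python
from h import *
t=ctrl.current_tool_pos()
ctrl.command_gripper(0.82)
print(ctrl.current_grip_width(),ctrl.current_contact_force())
try: print(ctrl.move_l([t[0],t[1],-.03],vel=.04,contact_N=5))
except ctrl.MotionError as e: print(e)
print(ctrl.current_tool_pos(),ctrl.current_contact_force(),ctrl.current_t())
im=ctrl.read_camera("scene")[140:260,250:410]
cv2.imwrite("pics/g3.png",cv2.resize(np.clip(im*2.0,0,255).astype(np.uint8),(800,600),interpolation=2))
```

```text
0.8182368046207318 [ 0.37757382 -0.77011696  0.17288725]
False
[ 0.48361592 -0.02301832 -0.02984699] [ 0.0494443   0.61754923 -0.03564657] 8.225
```

View pics/g3.png

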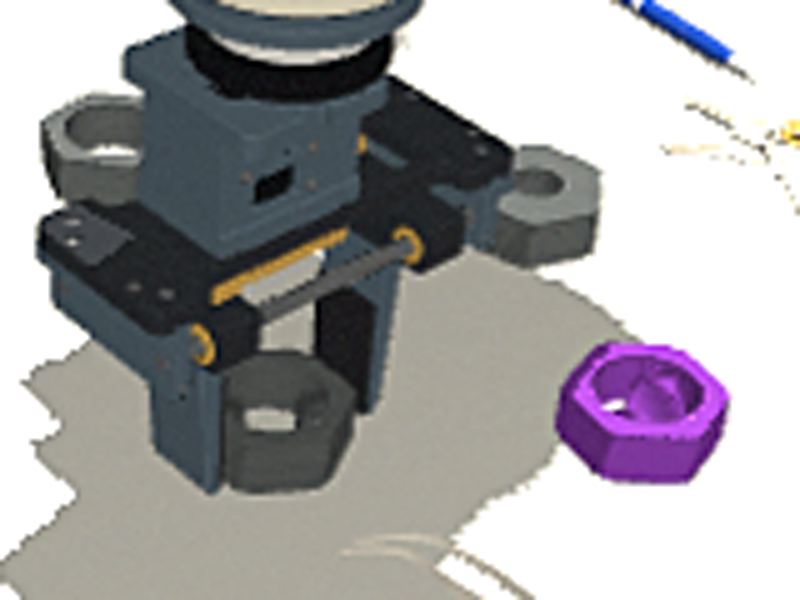

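The tool reached z=-0.03 with no contact. The fingers now straddle the nut almost down to the bench, so part-open tips sit higher than the nominal TCP. I'll grip 6 mm above this and lift to a hover over the stud.

Run:
```python
from h import *
t=ctrl.current_tool_pos()
ctrl.move_l([t[0],t[1],-.024],vel=.05)
ctrl.command_gripper(0.4)
print(ctrl.current_grip_width()*91,ctrl.current_grasp_force(),ctrl.current_contact_force())
if ctrl.current_grasp_force()>5:
    ctrl.move_l([t[0],t[1],.15],vel=.2)
    y=np.mean(ny)+30+ (py-np.mean(ny)); print("tool yaw",y)
    ctrl.goto([*S[:2],.13],down(y))
    print(ctrl.current_grip_width()*91,ctrl.current_grasp_force(),ctrl.current_tool_pos(),ctrl.current_t())
    p,P=pose("wrist");im=ctrl.read_camera("wrist");np.savez("hov.npz",P=P)
    print(proj(p,P,S),proj(p,P,[*S[:2],.091]),proj(p,P,[*S[:2],.13+.024+.026]))
    cv2.imwrite("pics/hov.png",cv2.resize(np.clip(im[120:270,180:380]*1.8,0,255).astype(np.uint8),(800,600),interpolation=2))
```

```text
59.5982371457896 29.957538996823132 [-0.86756961 -0.61431864  2.23362503]
tool yaw 0.8895116717557165
59.54989170706782 29.959706207737327 [0.55609857 0.23052375 0.12970622] 10.9667
[278.4512189  201.07196876] [278.19919895 213.25732759] [277.31501408 256.00834754]
```

View pics/hov.png

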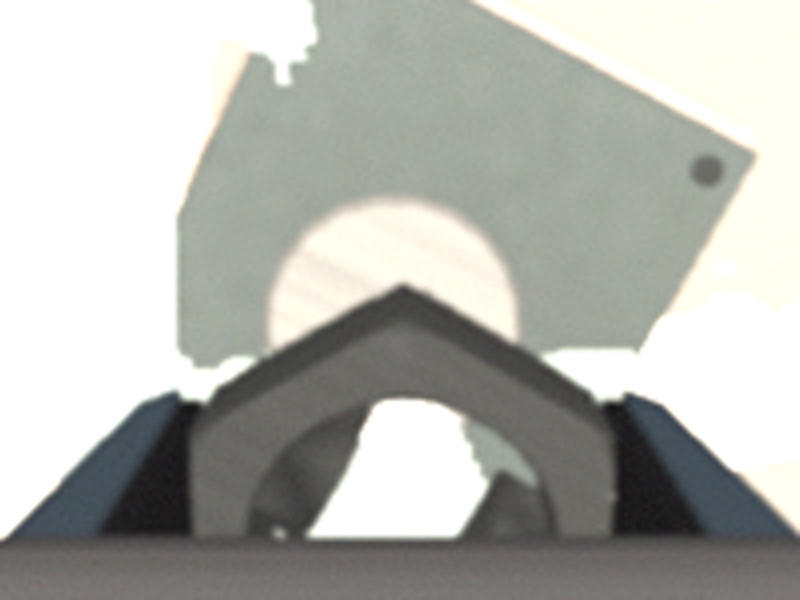

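The hover view shows the nut held square, with its top corner at crop (405,322), and the seat arc top at (393,195). The nut sits about 2.5 mm toward -x of the TCP, so I'll correct for that and lower it with contact detection.

Run:
```python
from h import *
p,P=pose("scene")
# rod seen in g3 at (318,198) with TCP at N,-.03: height where ray meets tool y=0 plane
R=down(np.mean(ny)+30)
for z in(.03,.04,.05,.06,.07): print(z,(R.T@(ray(p,P,(318,198),z)-[N[0],N[1],0]))[:2].round(4))
T=S[:2]+[.0025,.0005]
ctrl.move_l([*T,.10],vel=.08)
print(ctrl.current_tool_pos(),S)
print(ctrl.move_l([*T,.021],vel=.04,contact_N=8))
print(ctrl.current_tool_pos(),ctrl.current_contact_force(),ctrl.current_wrist_torque(),ctrl.current_t())
```

```text
0.03 [0.0307 0.0673]
0.04 [0.0209 0.0576]
0.05 [0.0111 0.0479]
0.06 [0.0013 0.0381]
0.07 [-0.0085  0.0284]
[0.55877024 0.23192973 0.09981946] [0.556333   0.23168386 0.046     ]
True
[0.55881334 0.23217054 0.02198625] [-1.03101597 -0.34017324  7.686014  ] [-0.00089353  0.18617039 -0.00990887] 13.3833
```

Contact came at z=0.022, exactly the predicted seated height, so the nut has passed the pin. Next is the quarter turn about the stud.

Run:
```python
from h import *
y=py+30+90
try:
    ctrl.move_l([S[0]-.0005,S[1]+.0025,.022],vel=.0018,ori=down(y))
except ctrl.MotionError as e: print(e); raise SystemExit
R=ctrl.current_eef_rot();print(np.degrees(np.arctan2(R[1,0],R[0,0])),y,ctrl.current_tool_pos(),ctrl.current_contact_force(),ctrl.current_wrist_torque(),ctrl.current_grip_width()*91,ctrl.current_t())
ctrl.command_gripper(1.0)
print(ctrl.current_contact_force())
t=ctrl.current_tool_pos();ctrl.move_l([t[0],t[1],.16],vel=.12)
R=down(0);ctrl.goto(np.array([S[0]-.03,S[1],.16]),R)
p,P=pose("wrist");im=ctrl.read_camera("wrist");np.savez("fin.npz",P=P)
u,v=proj(p,P,[*S[:2],.072]).astype(int);x0,y0=u-60,v-45;print(x0,y0,ctrl.current_t())
cv2.imwrite("pics/fin.png",cv2.resize(np.clip(im[y0:y0+90,x0:x0+120]*1.8,0,255).astype(np.uint8),(800,600),interpolation=2))
```

```text
90.8301674496967 90.88951167175571 [0.55582365 0.23420604 0.02202617] [-0.82394226  0.55202917 -1.88432601] [ 0.01795886 -0.12496909  0.04397574] 59.820413424041696 15.1
[ 0.25579325 -1.52283471  0.29524688]
219 126 18.575
```

View pics/fin.png

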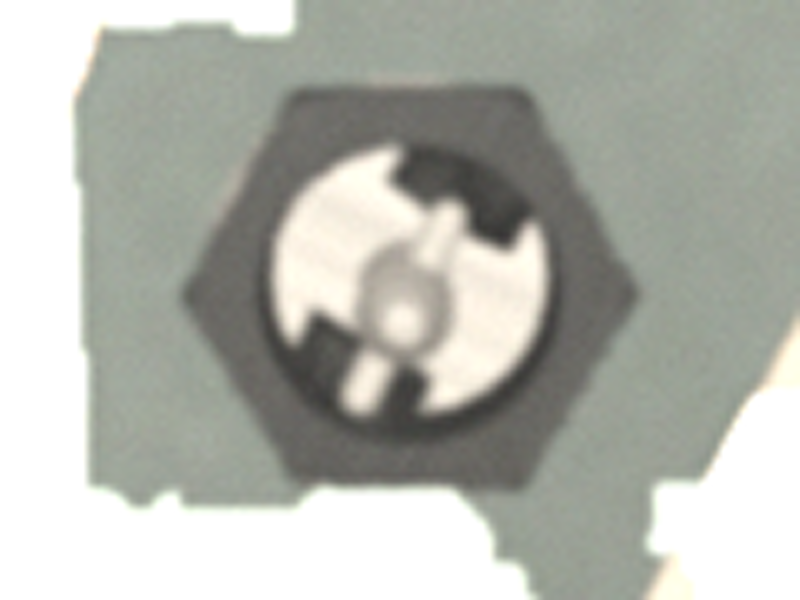

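The view shows the nut round the stud with the pin lying across both jaws, from (450,205) to (360,410). That is within a few degrees of square, the hex is undistorted (flat), and the gripper is clear.

Run:
```python
from bench import ctrl
print(ctrl.sign_off(),ctrl.current_t())
```

```text
the job is handed in; nothing more can be done
the job is handed in; nothing more can be done
```

The slotted nut is down on its seat, turned a quarter turn and released, with the pin across its jaws an estimated 4–5° off square; the other two nuts were left alone, and I handed the job in at about 19 s.

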